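# Build a kiln prop column on the kiln shelf

## Robot

A 6-joint arm with a two-finger parallel gripper is mounted at the origin on the work surface. World frame = base frame: x ahead of the robot, y to its left, z up, the work surface at z = 0. Lengths are in m, angles in rad, forces in N, time in s.
With the tool pointing down it reaches from about 0.425 to 0.95 m from the base axis. Payload 3.5 kg.
Tool frame: the origin (TCP) lies between the finger pads; the fingertips stand 22 mm ahead of it and the grasp point (between the pads) lies 3 mm ahead of it (ctrl.nose_length is the z of the fingertips in the tool frame, in m); z points along the fingers, y is the line along which they close (so a half turn about z gives the same grasp; the last joint's range is limited). The gripper opens to 85 mm and grips with 20 to 120 N. Pads are 22 mm wide; open, the fingers measure 114 mm over their backs; the gripper's body (76 mm by 85 mm) begins 54 mm behind the grasp point. The pads swing forward as they close: fully open they stand 13 mm farther back than shut.
Start: joints at [1.164, 0.286, 1.577, -0, 1.279, -0.15], TCP at [0.171, 0.653, 0.253] pointing down, gripper open.
Joint ranges: [-2.77, 2.77], [-0.9, 2.22], [0.21, 2.48], [-1.53, 4.67], [0.24, 2.81], [-2.84, 2.84]. Speed limits (rad/s): [2.79, 2.79, 3.14, 3.14, 3.14, 3.14].

## Interface

Orientations are given as a unit quaternion [x, y, z, w].
In Python, from plant import ctrl gives the robot as it stands. The module is installed in compiled form; this text tells all that it offers.
- The arm moves only by the tool send_rows, never from a script. Its argument "rows" is text: rows parted by semicolons, each of 7 numbers parted by spaces: the turn, a rotation vector about the tool's x, y, z in shares of 180 degrees (1.0 is 180 degrees), then the shift along the tool's x, y, z in a scale on which 1.0 is 80 cm, then the opening, from -1 (shut) to 1 (fully open). A call has 1 to 8 rows; each row is the pose to reach, as a shift and turn from the pose commanded when the call began, along the tool's axes at that moment; what a row does not reach only later rows make up. A row lasts 1/8 s, in which the tool goes at most 62.5 mm and 10.7 degrees, less where a joint would pass 70% of its speed; a pose out of reach is approached as far as the arm can. A call with a gripper value outside its range is refused whole. The fingers move at their own pace and stop on an object; "grip_force" is the grip in N (left out, the last holds). Time passes only in rows, so rows that repeat a pose let the fingers close. It gives the time, the measured TCP pose, the force, the opening and the grip force at its end, in the units of the state.
- ctrl.get_state(): the state, without advancing time (a new reading comes with each control period).
- ctrl.read_camera(name): name is "scene" or "top" or "wrist"; returns a dict with "color" (400x640x3 uint8, red, green, blue), "fx", "fy", "cx", "cy" (pixels), "D" ([k1, k2, p1, p2, k3] as OpenCV has them; the pictures are not rectified), "extrinsics" (4x4, takes a point from world to camera coordinates). Camera axes: x right, y down, z forward; pixel columns grow to the right and rows downward; lengths in m; the calibration is good to about 2 mm. A picture is of the moment at which its call begins. There is no depth.
- ctrl.sign_off(): hands the job in; it is judged then, once.
Trained networks look in a picture, given as the dict that the camera call returned (one of the last four; its "shot" number tells which), for a name from the list of things; names that differ only in an ending like _2 or _b are one class to them, and where a whole thing is asked for, a point or a joint stands for the part that bears it (a point fixed in the world has none). Each returns a list of dicts, best first, with "p" (0 to 1); they miss things now and then, are a little off and sometimes report something else, mostly with a low value. They report only what shows in the picture. A call takes as long as a camera call. They do not tell look-alikes from the thing itself.
- ctrl.look_for(picture, target): "position" ([x, y, z] in m, in the coordinates of the camera as it stood for that picture, good to about 4 mm: the middle of the surface that is visible of it).
The state is a dict: "time": time; "qpos": joint angles; "dq": joint speeds; "joint_efforts": joint torques, N m; "eef_pos": TCP position; "tcp_rot": TCP orientation; "contact_force": force on the tool from outside, world axes, zero at the start; "wrist_torque": the same for the moment, N m; "opening": opening from 0.0 (shut) to 1.0 (fully open); "finger_force": force on a finger pad.
Only numpy, scipy, OpenCV 4.12 (cv2) and the standard library are available. Lean on these libraries where they do the work, as an engineer would, in place of code of your own. Each camera call takes 0.05 s, during which the arm holds its last target. There are 200 camera calls.

## Task

Build a prop column on the kiln shelf, centred on its round white patch: first the wide stepped foot, on it the tall round prop, then the short round prop, and the square cap on top, each seated flat over the spigot of the one below. After letting go of each piece, and before fetching the next, press down on its top with closed fingertips to feel that it lies flat (about 5 N; do this for the cap too). Set the pieces down rather than dropping them, and leave the jar, the cup and the wooden strip where they are.

Things in the scene. Friction and masses are not known exactly. Their poses are not given: they have to be found in the camera images.
- foot: Cream-coloured fired-clay kiln prop, loose, upright on the table. Stepped round foot: a flange 64 mm in diameter and 14 mm high, then a step 52 mm in diameter up to 20 mm height, its shoulder. On top a spigot 18 mm across, 7 mm high (27 mm in all). Flat underside. About 120 g. Origin: centre of its underside, z up.
- tall: Cream-coloured fired-clay kiln prop, loose, upright on the table. Plain round prop 48 mm in diameter, 45 mm high to its shoulder. On top a spigot 18 mm across, 7 mm high (52 mm in all). Socket in its underside, 28 mm across, 10 mm deep: fits loosely over the spigot below, to rest flat on the shoulder around it. About 140 g. Origin: centre of its underside, z up.
- short: Cream-coloured fired-clay kiln prop, loose, upright on the table. Plain round prop 40 mm in diameter, 26 mm high to its shoulder. On top a spigot 18 mm across, 7 mm high (33 mm in all). Socket in its underside, 28 mm across, 10 mm deep: fits loosely over the spigot below, to rest flat on the shoulder around it. About 60 g. Origin: centre of its underside, z up.
- cap: Cream-coloured fired-clay kiln prop, loose, upright on the table. Square plate 56 x 56 mm, 16 mm high, plain flat top without spigot. Socket in its underside, 28 mm across, 10 mm deep: fits loosely over the spigot below, to rest flat on the shoulder around it. About 90 g. Origin: centre of its underside, z up; its x and y axes are square to its sides.
- patch: Flat round white patch of kiln wash, 80 mm in diameter, painted on the kiln shelf towards one edge: the column's place. Origin: its centre, on the kiln shelf's top face (15 mm above the table).
- kiln_shelf: Fixed square slab of dark grey refractory, 200 x 200 mm and 15 mm thick, lying flat on the table, at the left or at the right of the props. Near the edge farthest from the patch (80 mm towards its own -x) a clay bar with three small white cones stands up to 45 mm above its top. Origin: centre of its underside; x and y square to its sides.
- jar: Bystander: small glass jar with a steel lid, 48 mm in diameter, 55 mm high, among the props. Origin: centre of its underside.
- cup: Bystander: open salmon-coloured cup, 54 mm in diameter at the rim, 50 mm high, among the props. Origin: centre of its underside.
- rib: Bystander: strip of brown wood 20 x 130 x 12 mm lying beyond the props. Origin: centre of its underside; long side along its y.
Not all that is in view belongs to the job. Leave any red look-alike of the tall alone.

How it is judged:
By the outcome, as a careful person would: the job done as asked, in the order asked, and still so for the second after the job is handed in, with the robot touching nothing.
It also fails if it takes over 133 s, if anything falls off the work surface, if the arm or the gripper's body presses on something with over 40 N, if the wrist force passes 120 N, or if a joint passes its speed limit or range.

## Working session

There is one attempt and no reset: what is moved stays moved. The work goes in short steps, Python scripts to look and compute and a tool call to move; the robot and the scene stay as the last step left them, time stands still between calls to the robot, and variables do not carry over. Pictures are saved under pics/ and viewed, at most 14 in all, crops included, and the job is handed in when it is done.

Besides the shell and the picture viewer there is one more tool, called after "Call:" by a JSON object that holds its "name" and its "arguments". send_rows: Moves the arm, as the interface text tells. Its arguments: {"type":"object","properties":{"rows":{"type":"string"},"grip_force":{"type":"number"}},"required":["rows"]}

```bash
mkdir -p pics; cat > h.py <<'E'
import numpy as np, cv2
from plant import ctrl
from scipy.spatial.transform import Rotation as R
def shot(n,save=None):
    p=ctrl.read_camera(n)
    if save: cv2.imwrite('pics/'+save,p['color'][:,:,::-1])
    return p
def KD(p): return np.array([[p['fx'],0,p['cx']],[0,p['fy'],p['cy']],[0,0,1.]]),np.array(p['D'],float)
def w2c(p): return np.array(p['extrinsics'])
def towld(p,c):
    E=w2c(p); return E[:3,:3].T@(np.array(c)-E[:3,3])
def proj(p,w):
    K,D=KD(p);E=w2c(p); r,_=cv2.Rodrigues(E[:3,:3])
    return cv2.projectPoints(np.array(w,float).reshape(-1,1,3),r,E[:3,3],K,D)[0].reshape(-1,2)
def ray(p,uv):
    K,D=KD(p);E=w2c(p)
    u=cv2.undistortPoints(np.array(uv,float).reshape(-1,1,2),K,D).reshape(-1,2)
    d=np.c_[u,np.ones(len(u))]@E[:3,:3]; return -E[:3,:3].T@E[:3,3],d
def onz(p,uv,z):
    o,d=ray(p,uv); return o+d*((z-o[2])/d[:,2])[:,None]
E
python3 - <<'E'
from h import *
np.set_printoptions(precision=4,suppress=True)
for n in ['scene','top']:
    p=shot(n,n+'0.png'); o,_=ray(p,[[0,0]]); print(n,'cam',o)
    for t in ['foot','tall','short','cap','patch','kiln_shelf','jar','cup','rib']:
        for r in ctrl.look_for(p,t)[:3]:
            w=towld(p,r['position']); print(t,round(r['p'],2),w,proj(p,w)[0].round())
s=ctrl.get_state();print(s['time'],s['eef_pos'],s['tcp_rot'],s['contact_force'],ctrl.nose_length)
E
```

```text
scene cam [1.3429 0.0477 0.7992]
foot 0.57 [0.581  0.0541 0.0157] [343. 181.]
tall 0.91 [0.7183 0.1607 0.0478] [395. 222.]
tall 0.91 [ 0.6957 -0.1546  0.04  ] [240. 208.]
tall 0.9 [0.7052 0.0713 0.0458] [350. 215.]
short 0.52 [0.4616 0.0553 0.0257] [345. 142.]
cap 0.69 [ 0.6962 -0.0561  0.0185] [288. 217.]
patch 0.72 [0.5699 0.3023 0.0158] [453. 183.]
patch 0.25 [ 0.6957 -0.0581  0.0146] [287. 218.]
kiln_shelf 0.72 [0.5325 0.2859 0.0112] [444. 172.]
jar 0.64 [0.5802 0.0507 0.0174] [342. 180.]
jar 0.63 [ 0.4795 -0.0745  0.041 ] [290. 140.]
cup 0.97 [ 0.5847 -0.0741  0.0353] [285. 173.]
rib 0.74 [0.8006 0.0253 0.0091] [324. 263.]
top cam [0.5282 0.0109 1.0693]
foot 0.75 [0.5662 0.0536 0.0234] [286. 237.]
tall 0.95 [0.6853 0.0694 0.0411] [278. 181.]
tall 0.84 [ 0.6764 -0.1571  0.0431] [382. 183.]
tall 0.8 [0.6924 0.1621 0.0443] [234. 179.]
short 0.65 [0.4448 0.0579 0.0222] [285. 293.]
patch 0.93 [0.5662 0.303  0.0138] [173. 239.]
kiln_shelf 0.71 [0.5661 0.0533 0.0213] [286. 237.]
kiln_shelf 0.6 [0.5163 0.283  0.0119] [182. 262.]
kiln_shelf 0.29 [0.792  0.0366 0.015 ] [292. 136.]
jar 0.95 [ 0.4592 -0.0742  0.0572] [347. 286.]
jar 0.24 [0.5121 0.2875 0.0122] [180. 264.]
cup 0.74 [0.7867 0.0384 0.0126] [292. 139.]
cup 0.65 [ 0.5708 -0.0742  0.0163] [344. 233.]
rib 0.65 [0.7869 0.0355 0.011 ] [293. 139.]
1.0 [0.1714 0.6529 0.2533] [ 0.128   0.9918  0.     -0.    ] [-0.2117 -0.9012 -0.0857] 0.022
```

View pics/scene0.png

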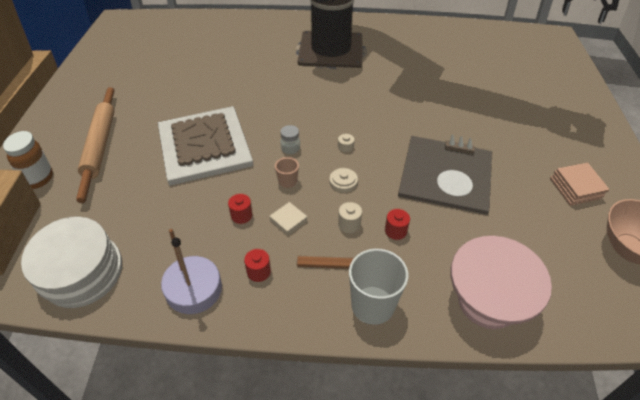

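View pics/top0.png

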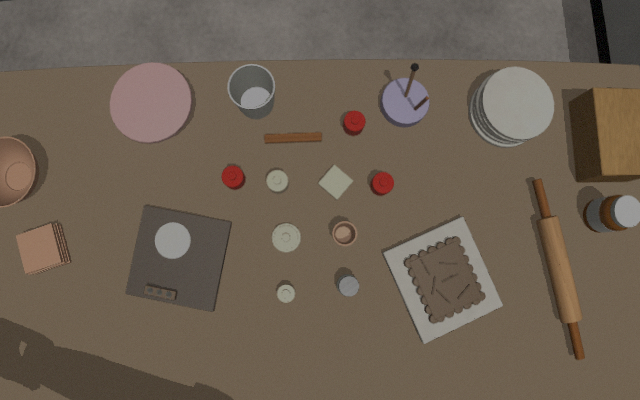

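Scene: foot (343,180), tall (350,217), short (346,142), cap (288,217), patch (455,183); red look-alikes at (240,208), (257,265) and (397,223). Top: foot (286,238), tall (278,181), short (286,293), cap (336,182), patch (173,240), cone bar (160,292). The network's points match the cream pieces. Next I measure from silhouettes in both views.

```bash
cat > m.py <<'E'
from h import *
from scipy.optimize import least_squares
np.set_printoptions(precision=4,suppress=True)
a=np.linspace(0,2*np.pi,40)
def cyl(ps): return np.vstack([np.c_[d/2*np.cos(a),d/2*np.sin(a),np.full(40,z)] for d,z in ps])
M={'foot':cyl([(.064,0),(.064,.014),(.052,.02),(.018,.027)]),'tall':cyl([(.048,0),(.048,.045),(.018,.052)]),
 'short':cyl([(.04,0),(.04,.026),(.018,.033)]),'patch':cyl([(.08,0)]),
 'cap':np.array([[x,y,z] for x in(-.028,.028) for y in(-.028,.028) for z in(0,.016)])}
def mask(p,uv,up=1,white=False):
    c=p['color'].astype(int); r,g,b=c[...,0],c[...,1],c[...,2]
    m=((r>105)&(g>100)&(b>75)&(r-b<75)).astype(np.uint8)
    n,l,s,ce=cv2.connectedComponentsWithStats(m)
    k=[i for i in range(1,n) if s[i,4]>40]
    i=min(k,key=lambda i:np.hypot(*(ce[i]-uv))); return (l==i).astype(np.uint8),ce[i],s[i]
def hullc(pts):
    h=cv2.convexHull(pts.astype(np.float32)); m=cv2.moments(h); return np.array([m['m10']/m['m00'],m['m01']/m['m00']]),m['m00']
def maskc(m):
    y,x=np.nonzero(m); return hullc(np.c_[x,y])
E
python3 - <<'E'
from m import *
P={n:shot(n) for n in('scene','top')}
U={'foot':[(343,180),(286,238)],'tall':[(350,217),(278,181)],'short':[(346,142),(286,293)],'cap':[(288,217),(336,182)],'patch':[(455,183),(173,240)]}
G={'foot':(.57,.054,0),'tall':(.69,.07,0),'short':(.447,.057,0),'cap':(.68,-.057,0),'patch':(.566,.302,.015)}
for k in M:
    obs=[];
    for n,uv in zip(P,U[k]):
        mk,_,s=mask(P[n],uv); c,A=maskc(mk); obs.append(c); print(k,n,s,c,round(A),end=' ')
    Mk=M[k]
    if k=='cap': Mk=Mk@R.from_euler('z',45,degrees=True).as_matrix().T
    f=lambda q:np.concatenate([hullc(proj(P[n],Mk+q))[0]-o for n,o in zip(P,obs)])
    r=least_squares(f,G[k],diff_step=1e-3,x_scale=.01); print('\n ',r.x,'res',r.fun,'model areas',[round(hullc(proj(P[n],Mk+r.x))[1]) for n in P])
    for i,n in enumerate(P):
        r2=least_squares(lambda q:f(np.r_[q,G[k][2]])[2*i:2*i+2],G[k][:2],diff_step=1e-3); print('   ',n,r2.x)
E
```

```text
foot scene [     0      8    640    356 168289] [330.5495 187.7952] 207154 foot top [271 223  31  31 713] [285.9194 237.6547] 696 
  [ 0.5661  0.0412 -0.0306] res [ 6.4524  0.0304  6.3165 -0.3314] model areas [552, 631]
    scene [0.5958 0.0271]
    top [0.5646 0.0543]
tall scene [     0      8    640    356 168289] [330.5495 187.7952] 207154 tall top [266 170  23  22 393] [276.9063 180.3041] 370 
  [0.6792 0.0477 0.0733] res [ 9.2671  0.0223  9.5644 -0.4678] model areas [717, 507]
    scene [0.6112 0.0276]
    top [0.69   0.0715]
short scene [     0      8    640    356 168289] [330.5495 187.7952] 207154 short top [276 285  20  19 281] [285.5522 293.5868] 265 
  [ 0.429   0.0452 -0.182 ] res [ 8.3206  0.0283  7.7765 -0.4285] model areas [220, 207]
    scene [0.602  0.0273]
    top [0.4431 0.057 ]
patch scene [436 169  38  28 827] [454.4806 182.5276] 796 patch top [ 155  222   36   37 1054] [172.2737 240.0541] 1020 
  [0.564  0.306  0.0114] res [-0.1385  0.0142 -0.1348 -0.0071] model areas [689, 1013]
    scene [0.5674 0.3051]
    top [0.5638 0.3047]
cap scene [     0      8    640    356 168289] [330.5495 187.7952] 207154 cap top [317 164  38  36 689] [335.5768 181.3933] 703 
  [ 0.6732 -0.0107  0.0799] res [-19.9508  -0.5957 -20.5722   1.5954] model areas [788, 769]
    scene [0.5968 0.0272]
    top [ 0.6878 -0.0586]
```

```bash
cat >> m.py <<'E'
def mask(p,uv,w=24):
    u,v=map(int,uv); b=p['color'][:,:,2]; x0,y0=max(u-w,0),max(v-w,0); c=b[y0:v+w,x0:u+w]
    t,_=cv2.threshold(np.ascontiguousarray(c),0,255,cv2.THRESH_OTSU); m=np.zeros_like(b); m[y0:v+w,x0:u+w]=c>t
    n,l,s,ce=cv2.connectedComponentsWithStats(m); k=[i for i in range(1,n) if s[i,4]>40]
    i=min(k,key=lambda i:np.hypot(*(ce[i]-uv))); return (l==i).astype(np.uint8),ce[i],s[i]
E
python3 - <<'E'
from m import *
P={n:shot(n) for n in('scene','top')}
U={'foot':[(343,180),(286,238)],'tall':[(350,217),(278,181)],'short':[(346,142),(286,293)],'cap':[(288,217),(336,182)],'patch':[(455,183),(173,240)]}
G={'foot':(.57,.054,0),'tall':(.69,.07,0),'short':(.447,.057,0),'cap':(.68,-.057,0),'patch':(.566,.302,.015)}
for k in M:
    obs=[];
    for n,uv in zip(P,U[k]):
        mk,_,s=mask(P[n],uv); c,A=maskc(mk); obs.append(c); print(k,n,s,c,round(A),end=' ')
    Mk=M[k]
    if k=='cap': Mk=Mk@R.from_euler('z',45,degrees=True).as_matrix().T
    f=lambda q:np.concatenate([hullc(proj(P[n],Mk+q))[0]-o for n,o in zip(P,obs)])
    r=least_squares(f,G[k],diff_step=1e-3,x_scale=.01); print('\n ',r.x,'res',r.fun,'model areas',[round(hullc(proj(P[n],Mk+r.x))[1]) for n in P])
    for i,n in enumerate(P):
        r2=least_squares(lambda q:f(np.r_[q,G[k][2]])[2*i:2*i+2],G[k][:2],diff_step=1e-3); print('   ',n,r2.x)
w=ctrl.read_camera('wrist'); s=ctrl.get_state()
T=np.linalg.inv(w2c(w)); Rt=R.from_quat(s['tcp_rot']).as_matrix()
print('wrist cam in tool',Rt.T@(T[:3,3]-s['eef_pos']),'\n',Rt.T@T[:3,:3],w['fx'],Rt)
E
```

```text
foot scene [329 168  29  21 410] [343.2146 177.761 ] 436 foot top [272 223  29  29 647] [285.7757 237.2401] 622 
  [0.5654 0.0544 0.0028] res [ 0.0521 -0.0001  0.0506 -0.0023] model areas [571, 673]
    scene [0.5627 0.0543]
    top [0.5655 0.0546]
tall scene [339 202  23  18 307] [350.043  210.3873] 306 tall top [266 170  22  21 354] [276.7726 180.1511] 332 
  [0.6877 0.0709 0.0167] res [-0.0203  0.0001 -0.0214  0.0008] model areas [664, 455]
    scene [0.6733 0.0714]
    top [0.6903 0.0718]
short scene [338 133  17  12 126] [345.8183 138.549 ] 128 short top [277 285  18  18 250] [285.6412 293.3432] 236 
  [0.4443 0.0564 0.0084] res [ 0.0157 -0.0001  0.014  -0.0007] model areas [277, 291]
    scene [0.4346 0.0564]
    top [0.4436 0.0568]
patch scene [437 170  36  26 718] [454.5744 182.4877] 690 patch top [ 155  222   36   37 1027] [172.2487 240.1363] 995 
  [0.5638 0.3061 0.0113] res [-0.1782  0.0184 -0.1734 -0.0091] model areas [688, 1013]
    scene [0.5673 0.3053]
    top [0.5636 0.3047]
cap scene [270 202  36  29 560] [287.8156 215.6866] 550 cap top [319 165  34  34 620] [335.3741 181.4661] 605 
  [ 0.687  -0.0581  0.004 ] res [ 0.1065  0.0054  0.1131 -0.011 ] model areas [727, 660]
    scene [ 0.6837 -0.0589]
    top [ 0.6876 -0.0581]
wrist cam in tool [ 0.0844  0.0002 -0.1215] 
 [[ 0.001  -0.9465 -0.3227]
 [ 1.      0.0006  0.0012]
 [-0.001  -0.3227  0.9465]] 278.45239339584043 [[-0.9672  0.254   0.    ]
 [ 0.254   0.9672 -0.    ]
 [-0.     -0.     -1.    ]]
```

```bash
cat > go.py <<'E'
import sys
from h import *
def go(x,y,z,yaw):
    s=ctrl.get_state(); Rc=R.from_quat(s['tcp_rot']); c,n=np.cos(np.radians(yaw)),np.sin(np.radians(yaw))
    Rt=R.from_matrix(np.array([[c,n,0],[n,-c,0],[0,0,-1.]]))
    d=Rc.inv().apply(np.array([x,y,z])-s['eef_pos'])*1000
    print('turn',np.degrees((Rc.inv()*Rt).as_rotvec()).round(2),'shift',d.round(1),'| at',np.round(s['eef_pos'],4),'t',round(s['time'],2),'F',np.round(s['contact_force'],2))
if __name__=='__main__': go(*map(float,sys.argv[1:5]))
E
python3 go.py 0.566 0.18 0.25 180
```

```text
turn [ -0.     0.   -14.71] shift [-501.8 -357.1    3.3] | at [0.1714 0.6529 0.2533] t 1.25 F [ 0.33  0.52 -0.06]
```

The manual's scale: shifts go in shares of 80 cm and turns go in shares of 180 degrees. Converting my numbers, -450 mm / 800 = -0.5625, -100 mm / 800 = -0.125, -14.7 degrees / 180 = -0.0817.

Call:
{"name": "send_rows", "arguments": {"rows": "0 0 -0.0406 -0.0625 -0.045 0 1;0 0 -0.0817 -0.125 -0.09 0 1;0 0 -0.0817 -0.2 -0.1425 0 1;0 0 -0.0817 -0.275 -0.1963 0 1;0 0 -0.0817 -0.35 -0.2488 0 1;0 0 -0.0817 -0.425 -0.3025 0 1;0 0 -0.0817 -0.5 -0.3563 0 1;0 0 -0.0817 -0.5625 -0.4 0 1", "grip_force": 50}}

```text
time: 2.25
eef_pos: [0.4918, 0.2687, 0.2538]
tcp_rot: [0.0, 1.0, 0.0, 0.001]
contact_force: [0.8, -0.9, -0.2]
opening: 1.003
finger_force: 0.0
```

```bash
python3 go.py 0.566 0.18 0.25 180
```

```text
turn [ 0.03  0.06 -0.01] shift [-74.2 -88.7   3.8] | at [0.4918 0.2687 0.2538] t 2.25 F [ 0.78 -0.91 -0.16]
```

Call:
{"name": "send_rows", "arguments": {"rows": "0 0 0 0 0 0 1;0 0 0 0 0 0 1"}}

```text
time: 2.5
eef_pos: [0.4905, 0.2704, 0.2533]
tcp_rot: [0.0, 1.0, 0.0, -0.0]
contact_force: [-0.1, 0.5, -0.7]
opening: 0.999
finger_force: 0.0
```

```bash
python3 go.py 0.566 0.18 0.25 180
```

```text
turn [ 0.02 -0.03 -0.06] shift [-75.6 -90.4   3.2] | at [0.4905 0.2704 0.2533] t 2.5 F [-0.13  0.55 -0.67]
```

To row units: -90 mm / 800 = -0.1125, -75.6 mm / 800 = -0.0945.

Call:
{"name": "send_rows", "arguments": {"rows": "0 0 0 -0.0475 -0.0563 0 1;0 0 0 -0.0945 -0.1125 0.0038 1;0 0 0 -0.0945 -0.1125 0.0038 1;0 0 0 -0.0945 -0.1125 0.0038 1"}}

```text
time: 3.0
eef_pos: [0.5654, 0.1818, 0.2501]
tcp_rot: [-0.001, 1.0, 0.0, -0.0]
contact_force: [0.5, 1.1, -0.1]
opening: 1.0
finger_force: 0.0
```

```bash
python3 - <<'E'
from m import *
p=shot('wrist','w1.png'); print(ctrl.get_state()['eef_pos'])
G={'foot':(.5655,.0545,.02),'tall':(.69,.0715,.045),'short':(.4435,.0568,.026),'cap':(.6875,-.058,.016),'patch':(.5645,.305,.015)}
for k,g in G.items(): print(k,proj(p,g))
for t in G:
    for r in ctrl.look_for(p,t)[:2]: print(t,round(r['p'],2),towld(p,r['position']))
E
```

```text
[0.5652 0.1821 0.2502]
foot [[219.1269 177.3579]]
tall [[235.841  271.4857]]
short [[207.6588  73.9055]]
cap [[152.504  258.5761]]
patch [[411.3119 176.0917]]
foot 0.58 [0.5664 0.0612 0.0199]
tall 0.73 [0.6905 0.1704 0.0472]
tall 0.65 [ 0.6754 -0.1441  0.0405]
short 0.67 [0.4479 0.0647 0.0234]
short 0.36 [0.5664 0.0604 0.02  ]
cap 0.65 [ 0.6858 -0.0504  0.0202]
patch 0.57 [0.5639 0.3156 0.0181]
patch 0.25 [0.4458 0.0637 0.023 ]
```

View pics/w1.png

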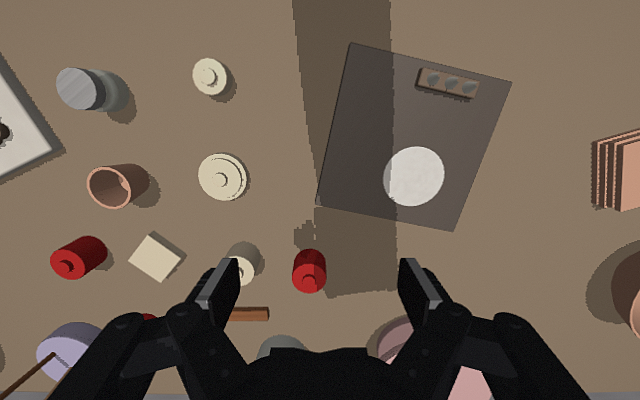

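Wrist view: foot (222,177), short (210,76), cap (156,258), tall (240,262) by a finger, patch (414,176); wrist reads ~3 mm more in y than top/scene. I'll go above the foot for a closer second view.

```bash
python3 go.py 0.566 0.056 0.14 180
```

```text
turn [0.01 0.01 0.09] shift [-1.000e-01 -1.255e+02  1.105e+02] | at [0.5657 0.1814 0.2505] t 3.3 F [0.42 0.21 0.4 ]
```

To row units: -125 mm / 800 = -0.1563, 110 mm / 800 = 0.1375.

Call:
{"name": "send_rows", "arguments": {"rows": "0 0 0 0 -0.0525 0.045 1;0 0 0 0 -0.105 0.0913 1;0 0 0 0 -0.1563 0.1375 1;0 0 0 0 -0.1563 0.1375 1;0 0 0 0 -0.1563 0.1375 1"}}

```text
time: 3.92
eef_pos: [0.5667, 0.0559, 0.1412]
tcp_rot: [0.0, 1.0, 0.0, 0.001]
contact_force: [0.2, 0.6, 1.0]
opening: 1.004
finger_force: 0.0
```

```bash
python3 - <<'E'
from m import *
p=shot('wrist','w2.png'); s=ctrl.get_state();print(s['eef_pos'])
for z in(.02,.027): print(proj(p,(.5655,.0545,z)),proj(p,(.566,.0575,z)))
for n in('scene','top'):
    p=shot(n); 
E
```

```text
[0.5672 0.0562 0.1419]
[[315.8265 203.4328]] [[319.0828 203.9471]]
[[315.7703 205.9645]] [[319.1129 206.4908]]
```

View pics/w2.png

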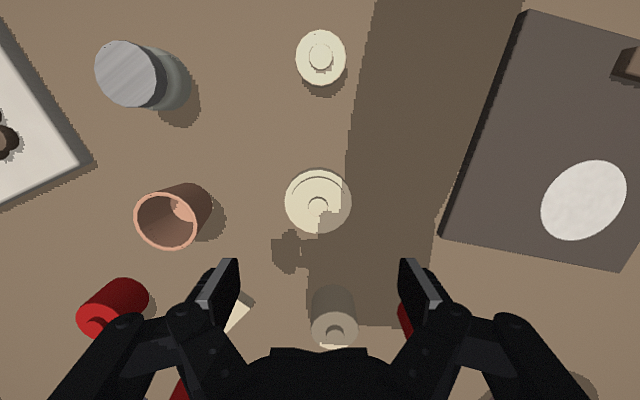

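Foot at (318,202), its spigot (318,205), as predicted to within 2 px. The pose is confirmed, so I descend and grip.

To row units: 121 mm / 800 = 0.1513, 110 mm / 800 = 0.1375.

Call:
{"name": "send_rows", "arguments": {"rows": "0 0 0 0.0013 0.0008 0.05 1;0 0 0 0.0013 0.0008 0.1 1;0 0 0 0.0013 0.0008 0.1375 1;0 0 0 0.0013 0.0008 0.1513 1;0 0 0 0.0013 0.0008 0.1513 -1;0 0 0 0.0013 0.0008 0.1513 -1;0 0 0 0.0013 0.0008 0.1513 -1;0 0 0 0.0013 0.0008 0.1513 -1", "grip_force": 50}}

```text
time: 5.08
eef_pos: [0.5667, 0.056, 0.0212]
tcp_rot: [0.0, 1.0, -0.0, 0.002]
contact_force: [-0.2, 1.0, 5.8]
opening: 0.722
finger_force: 55.1
```

```bash
python3 go.py 0.5645 0.3055 0.07 180; python3 -c "
from h import *
s=ctrl.get_state();print(s['opening'],s['finger_force'])"
```

```text
turn [-0.    0.2  -0.01] shift [  2.1 249.5 -48.8] | at [0.5667 0.056  0.0212] t 5.08 F [-0.19  0.97  5.76]
0.7223835992804065 55.07815361022949
```

To row units: 251 mm / 800 = 0.3138, 235 mm / 800 = 0.2938.

Call:
{"name": "send_rows", "arguments": {"rows": "0 0 0 0 0 -0.0313 -1;0 0 0 0 0.0125 -0.0688 -1;0 0 0 0.0006 0.0625 -0.0875 -1;0 0 0 0.0013 0.125 -0.0875 -1;0 0 0 0.0013 0.1875 -0.0875 -1;0 0 0 0.0019 0.25 -0.0875 -1;0 0 0 0.0019 0.2938 -0.0875 -1;0 0 0 0.0019 0.3138 -0.0875 -1"}}

```text
time: 6.08
eef_pos: [0.5631, 0.3084, 0.0888]
tcp_rot: [-0.001, 1.0, -0.0, -0.0]
contact_force: [-0.4, 0.2, -1.7]
opening: 0.723
finger_force: 54.7
```

```bash
python3 go.py 0.5645 0.307 0.04 180; python3 - <<'E'
from m import *
s=ctrl.get_state();print(s['opening'],s['finger_force'])
p=shot('wrist','w3.png')
q=np.array([.5645,.307,.015])
print(proj(p,q),[proj(p,q+v)[0] for v in ((0,.04,0),(0,-.04,0),(-.04,0,0))])
E
```

```text
turn [-0.03 -0.04  0.1 ] shift [-1.5 -1.4 48.8] | at [0.5631 0.3084 0.0888] t 6.08 F [-0.42  0.23 -1.68]
0.7233328908482267 54.73507583141327
[[315.3856 227.0471]] [array([367.7401, 227.1637]), array([263.0178, 226.9054]), array([315.3541, 175.7837])]
```

View pics/w3.png

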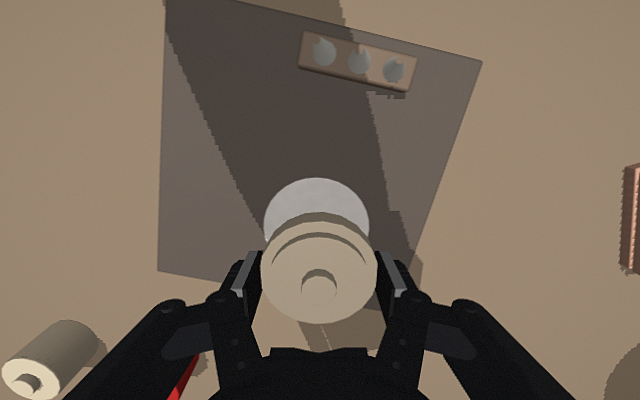

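Patch arc spans columns 264–370 with its top at row 177, so its centre is about +1.5 mm in y and +1 mm in x from my estimate. The held foot's spigot is at (319,283). I'll check the foot's offset in the grip.

```bash
python3 - <<'E'
from m import *
p=shot('wrist'); t=ctrl.get_state()['eef_pos']; print(t)
b=t-np.array([0,0,.0212]); 
for dx in(-.003,0,.003):
    q=b+[dx,0,0]; s=proj(p,M['foot'][-40:]+q); f=proj(p,M['foot'][40:80]+q)
    print(dx,s.min(0),s.max(0),f.min(0),f.max(0))
E
python3 go.py 0.5655 0.308 0.04 180
```

```text
[0.5634 0.3077 0.0889]
-0.003 [295.1829 268.7541] [332.0271 300.0317] [253.7676 214.1761] [374.1024 318.7308]
0 [295.3338 274.1697] [331.9111 304.9907] [254.1799 219.7946] [373.7176 322.953 ]
0.003 [295.4827 279.5053] [331.7965 309.8786] [254.5873 225.3347] [373.3373 327.1217]
turn [-0.02 -0.03  0.09] shift [-2.2  0.3 48.9] | at [0.5634 0.3077 0.0889] t 6.17 F [ 0.95  0.37 -1.66]
```

To row units: 52 mm / 800 = 0.065, -2.5 mm / 800 = -0.0031.

Call:
{"name": "send_rows", "arguments": {"rows": "0 0 0 -0.0031 -0.0025 0.025 -1;0 0 0 -0.0031 -0.0025 0.05 -1;0 0 0 -0.0031 -0.0025 0.0588 -1;0 0 0 -0.0031 -0.0025 0.0625 -1;0 0 0 -0.0031 -0.0025 0.065 -1;0 0 0 -0.0031 -0.0025 0.065 -1"}}

```text
time: 6.92
eef_pos: [0.5667, 0.3051, 0.0378]
tcp_rot: [0.0, 1.0, 0.0, 0.0]
contact_force: [0.7, 0.8, -1.4]
opening: 0.724
finger_force: 54.7
```

Call:
{"name": "send_rows", "arguments": {"rows": "0 0 0 0 0 0.0013 -1;0 0 0 0 0 0.0013 -1;0 0 0 0 0 0.0013 -1"}}

```text
time: 7.3
eef_pos: [0.5663, 0.305, 0.0365]
tcp_rot: [0.0, 1.0, 0.0, 0.0]
contact_force: [0.2, -0.2, -1.6]
opening: 0.722
finger_force: 54.7
```

To row units: 1 mm / 800 = 0.0013.

Call:
{"name": "send_rows", "arguments": {"rows": "0 0 0 0 0 0.0013 -1;0 0 0 0 0 0.0013 -1;0 0 0 0 0 0.0013 -1"}}

```text
time: 7.68
eef_pos: [0.5665, 0.3051, 0.0362]
tcp_rot: [0.0, 1.0, 0.0, 0.0]
contact_force: [-2.3, -1.1, 5.8]
opening: 0.721
finger_force: 55.3
```

To row units: -75 mm / 800 = -0.0938, -40 mm / 800 = -0.05.

Call:
{"name": "send_rows", "arguments": {"rows": "0 0 0 0 0 -0.0006 1;0 0 0 0 0 -0.0006 1;0 0 0 0 0 -0.0013 1;0 0 0 0 0 -0.0013 1;0 0 0 0 0 -0.0188 1;0 0 0 0 0 -0.05 1;0 0 0 0 0 -0.0938 1;0 0 0 0 0 -0.0938 -1"}}

```text
time: 8.68
eef_pos: [0.569, 0.306, 0.1155]
tcp_rot: [0.0, 1.0, 0.002, 0.004]
contact_force: [-0.1, -0.4, -0.4]
opening: 0.818
finger_force: 0.0
```

```bash
python3 go.py 0.566 0.305 0.075 180; python3 - <<'E'
from m import *
im=[]
for n,c in(('top',(172,240)),('scene',(455,183)),('wrist',(318,240))):
    p=shot(n); w=80 if n=='wrist' else 30
    for z,nm in((.042,'spig'),(.015,'base')): print(n,nm,proj(p,(.565,.305,z)))
    k=p['color'][c[1]-w:c[1]+w,c[0]-w:c[0]+w,::-1]; im.append(cv2.resize(k,(260,260),interpolation=cv2.INTER_CUBIC))
cv2.imwrite('pics/c1.png',np.hstack(im))
E
```

```text
turn [ 0.17  0.49 -0.01] shift [ 3.4 -1.1 40.4] | at [0.569  0.306  0.1155] t 8.68 F [-0.09 -0.38 -0.36]
top spig [[168.6111 239.0776]]
top base [[172.0685 239.4626]]
scene spig [[456.765 172.961]]
scene base [[454.2961 181.4354]]
wrist spig [[317.0742 225.7613]]
wrist base [[317.1662 212.8273]]
```

View pics/c1.png

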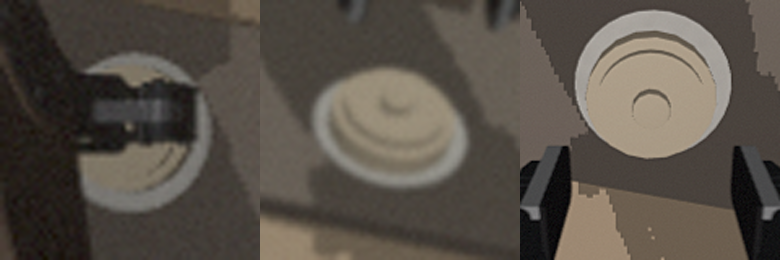

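```bash
python3 - <<'E'
from m import *
p=shot('wrist'); print(ctrl.get_state()['eef_pos'])
pa=proj(p,M['patch']+[.565,.305,.015]); f=proj(p,M['foot']+[.565,.305,.015]); s=f[-40:]
print(pa.min(0),pa.max(0)); print(f.min(0),f.max(0)); print(s.min(0),s.max(0))
c=p['color'][150:270,230:410]; cv2.imwrite('pics/c2.png',cv2.resize(c[:,:,::-1],(720,480),interpolation=cv2.INTER_CUBIC))
E
python3 go.py 0.565 0.305 0.075 180
```

```text
[0.5654 0.3047 0.1091]
[269.4668 167.0752] [365.6616 256.901 ]
[276.7295 176.9796] [358.3323 256.8806]
[305.3511 216.2501] [329.6447 238.537 ]
turn [-0.04 -0.12 -0.01] shift [ 0.3  0.4 34.1] | at [0.5654 0.3047 0.1091] t 8.88 F [-0.36 -0.2  -0.35]
```

View pics/c2.png

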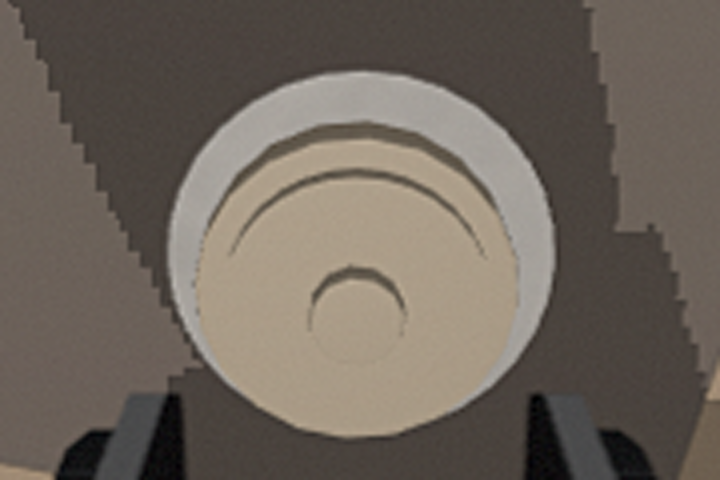

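Foot flange is centred on the patch within about 2 mm (patch columns 168–556, foot 195–518 in the 4× crop). Now the press on the foot.

To row units: 45 mm / 800 = 0.0563, 44 mm / 800 = 0.055.

Call:
{"name": "send_rows", "arguments": {"rows": "0 0 0 0 0 0.025 -1;0 0 0 0 0 0.0438 -1;0 0 0 0 0 0.0525 -1;0 0 0 0 0 0.055 -1;0 0 0 0 0 0.0563 -1;0 0 0 0 0 0.0563 -1"}}

```text
time: 9.62
eef_pos: [0.5667, 0.3051, 0.0659]
tcp_rot: [0.0, 1.0, 0.0, 0.001]
contact_force: [0.8, -0.4, 0.2]
opening: 0.002
finger_force: 0.0
```

To row units: 1 mm / 800 = 0.0013.

Call:
{"name": "send_rows", "arguments": {"rows": "0 0 0 0 0 0.0013 -1;0 0 0 0 0 0.0013 -1;0 0 0 0 0 0.0013 -1"}}

```text
time: 10.0
eef_pos: [0.5663, 0.305, 0.0645]
tcp_rot: [0.0, 1.0, 0.0, 0.0]
contact_force: [-0.8, -0.4, 0.6]
opening: -0.002
finger_force: 0.0
```

To row units: 1 mm / 800 = 0.0013.

Call:
{"name": "send_rows", "arguments": {"rows": "0 0 0 0 0 0.0013 -1;0 0 0 0 0 0.0013 -1;0 0 0 0 0 0.0013 -1"}}

```text
time: 10.38
eef_pos: [0.5664, 0.3051, 0.0641]
tcp_rot: [0.0, 1.0, 0.0, 0.0]
contact_force: [-1.8, -0.9, 4.8]
opening: 0.003
finger_force: 2.7
```

Contact at TCP z 0.064 as expected for a flat foot, 4.8 N. Next, to the tall.

To row units: -233 mm / 800 = -0.2913, -124 mm / 800 = -0.155.

Call:
{"name": "send_rows", "arguments": {"rows": "0 0 0 0 0 -0.05 -1;0 0 0 -0.0125 -0.0125 -0.1188 -1;0 0 0 -0.05 -0.0688 -0.1213 0.6;0 0 0 -0.0813 -0.1313 -0.1213 0.6;0 0 0 -0.1125 -0.1938 -0.1213 0.6;0 0 0 -0.1375 -0.25 -0.1213 0.6;0 0 0 -0.155 -0.2913 -0.1213 0.6;0 0 0 -0.155 -0.2913 -0.1213 0.6"}}

```text
time: 11.38
eef_pos: [0.691, 0.0691, 0.1596]
tcp_rot: [0.002, 1.0, -0.0, 0.0]
contact_force: [-0.0, 0.7, 0.1]
opening: 0.797
finger_force: 0.0
```

```bash
python3 go.py .69 .0715 .03 180;python3 - <<'E'
from m import *
p=shot('wrist'); print(ctrl.get_state()['eef_pos'])
f=proj(p,M['tall']+[.69,.0715,0]); 
for s in (f[-40:],f[40:80]): print(s.min(0),s.max(0))
c=p['color'][190:350,220:420]; cv2.imwrite('pics/c3.png',cv2.resize(c[:,:,::-1],(600,480),interpolation=cv2.INTER_CUBIC))
E
```

```text
turn [-0.01  0.01 -0.24] shift [  1.1   2.4 129.6] | at [0.691  0.0691 0.1596] t 11.38 F [-0.    0.74  0.05]
[0.6904 0.0708 0.1595]
[309.8181 199.0892] [330.3786 218.3948]
[293.34   180.2808] [346.7518 230.5981]
```

View pics/c3.png

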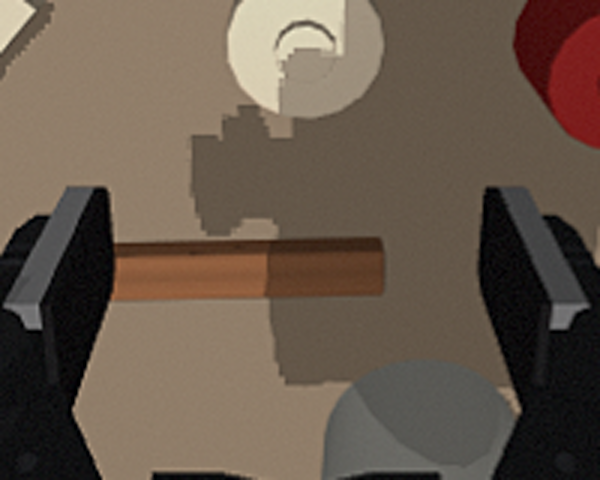

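Tall's rim spans columns 227–384 with its bottom at row 118 in the 3× crop, i.e. x≈0.689, y≈0.071, agreeing with the other views. Descend and grip.

To row units: 130 mm / 800 = 0.1625, 120 mm / 800 = 0.15.

Call:
{"name": "send_rows", "arguments": {"rows": "0 0 0 0.0013 -0.0006 0.0625 0.6;0 0 0 0.0013 -0.0006 0.1125 0.6;0 0 0 0.0013 -0.0006 0.15 0.6;0 0 0 0.0013 -0.0006 0.1625 0.6;0 0 0 0.0013 -0.0006 0.1625 -1;0 0 0 0.0013 -0.0006 0.1625 -1;0 0 0 0.0013 -0.0006 0.1625 -1;0 0 0 0.0013 -0.0006 0.1625 -1"}}

```text
time: 12.42
eef_pos: [0.6896, 0.0714, 0.0311]
tcp_rot: [0.0, 1.0, -0.0, 0.001]
contact_force: [-0.8, -0.1, -0.8]
opening: 0.546
finger_force: 51.4
```

To row units: -125 mm / 800 = -0.1563, -80 mm / 800 = -0.1.

Call:
{"name": "send_rows", "arguments": {"rows": "0 0 0 0 0 -0.0375 -1;0 0 0 0 0 -0.1 -1;0 0 0 0 0 -0.1563 -1;0 0 0 0 0 -0.1563 -1"}}

```text
time: 12.92
eef_pos: [0.6925, 0.0713, 0.162]
tcp_rot: [0.0, 1.0, -0.0, 0.006]
contact_force: [0.8, 0.1, -1.5]
opening: 0.548
finger_force: 51.7
```

```bash
python3 go.py .566 .305 .12 180
```

```text
turn [-0.03  0.66 -0.02] shift [127.1 233.7  40.4] | at [0.6925 0.0713 0.162 ] t 12.93 F [ 0.83  0.11 -1.53]
```

To row units: 233.5 mm / 800 = 0.2919, 233 mm / 800 = 0.2913.

Call:
{"name": "send_rows", "arguments": {"rows": "0 0 0 0.0188 0.0375 0 -1;0 0 0 0.05 0.0938 0 -1;0 0 0 0.0813 0.1563 0 -1;0 0 0 0.1125 0.2188 0 -1;0 0 0 0.1375 0.265 0 -1;0 0 0 0.1538 0.2913 0 -1;0 0 0 0.1538 0.2919 0.025 -1;0 0 0 0.1538 0.2919 0.0625 -1"}}

```text
time: 13.92
eef_pos: [0.5664, 0.3046, 0.1038]
tcp_rot: [-0.0, 1.0, -0.0, 0.0]
contact_force: [-0.3, 0.3, -2.2]
opening: 0.549
finger_force: 51.8
```

```bash
python3 - <<'E'
from m import *
p=shot('wrist'); t=ctrl.get_state()['eef_pos']; print(t,ctrl.get_state()['time'])
f=proj(p,M['tall']+[t[0],t[1],t[2]-.0305]); 
for s in (f[-40:],f[40:80]): print(s.min(0),s.max(0))
c=p['color'][190:350,220:420]; cv2.imwrite('pics/c4.png',cv2.resize(c[:,:,::-1],(600,480),interpolation=cv2.INTER_CUBIC))
E
```

```text
[0.5632 0.3029 0.0978] 13.975
[293.2753 279.9698] [332.8203 312.9371]
[263.1226 242.5141] [363.4672 327.4483]
```

View pics/c4.png

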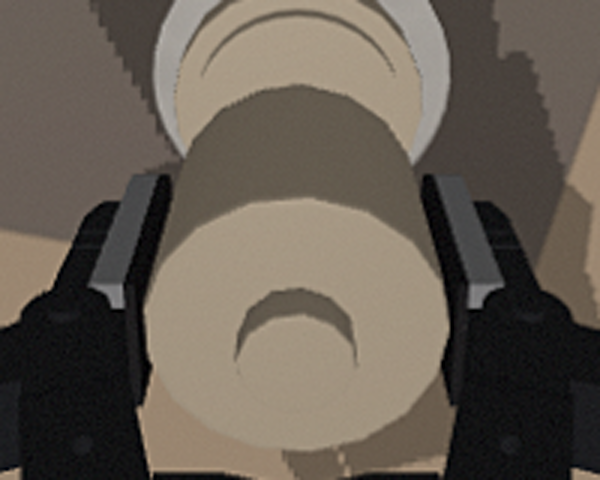

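```bash
python3 - <<'E'
from m import *
t0=ctrl.get_state()['eef_pos'];p=shot('wrist'); t=ctrl.get_state()['eef_pos']; print(t0,t)
f=proj(p,M['tall']+[t0[0],t0[1],t0[2]-.0305]); 
for s in (f[-40:],f[40:80]): print(s.min(0),s.max(0))
q=cv2.cvtColor(np.ascontiguousarray(p['color'][240:350,255:385]),cv2.COLOR_RGB2GRAY)
# foot flange/patch edges along rows 195..230
cv2.imwrite('pics/c5.png',cv2.resize(p['color'][190:350,220:420,::-1],(600,480),interpolation=cv2.INTER_CUBIC))
g=proj(p,M['foot']+[.566,.305,.015]); print('foot step',g[80:120].min(0),g[80:120].max(0),'flange',g[40:80].min(0),g[40:80].max(0))
E
```

```text
[0.5632 0.3029 0.0978] [0.5628 0.3027 0.0987]
[295.8883 294.0303] [336.9422 327.793 ]
[264.5937 254.9383] [368.5578 341.8654]
foot step [284.5869 201.7702] [356.0457 266.9158] flange [277.5053 191.1826] [363.0728 269.5551]
```

View pics/c5.png

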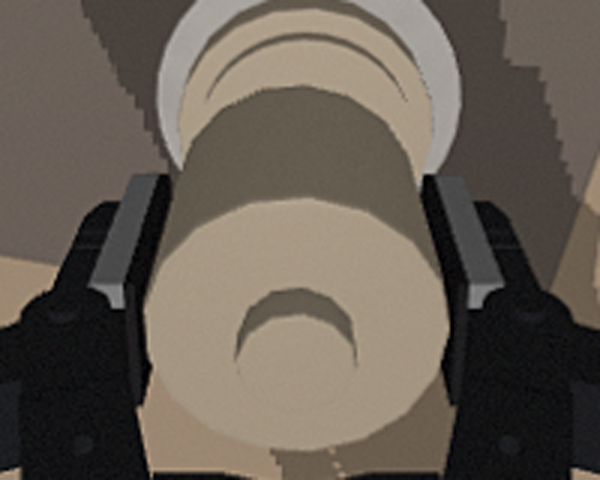

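Tall sits centred in the grip (spigot rows as predicted), foot step arc at row 201 as predicted for (0.566, 0.305). The TCP settled 3 mm off, so I correct while descending.

Call:
{"name": "send_rows", "arguments": {"rows": "0 0 0 -0.0038 0.0028 0.0063 -1;0 0 0 -0.0038 0.0028 0.01 -1;0 0 0 -0.0038 0.0028 0.01 -1;0 0 0 -0.0038 0.0028 0.01 -1"}}

```text
time: 14.52
eef_pos: [0.5697, 0.3072, 0.0981]
tcp_rot: [0.0, 1.0, 0.0, 0.001]
contact_force: [0.1, 1.0, -0.8]
opening: 0.552
finger_force: 51.8
```

```bash
python3 go.py .566 .305 .0655 180
```

```text
turn [ 0.02  0.07 -0.02] shift [ 3.7 -2.2 32.6] | at [0.5697 0.3072 0.0981] t 14.53 F [ 0.06  1.02 -0.85]
```

To row units: 30 mm / 800 = 0.0375, -2.2 mm / 800 = -0.0028.

Call:
{"name": "send_rows", "arguments": {"rows": "0 0 0 0.0038 -0.0028 0 -1;0 0 0 0.0038 -0.0028 0 -1;0 0 0 0.0038 -0.0028 0.01 -1;0 0 0 0.0038 -0.0028 0.02 -1;0 0 0 0.0038 -0.0028 0.03 -1;0 0 0 0.0038 -0.0028 0.0363 -1;0 0 0 0.0038 -0.0028 0.0375 -1;0 0 0 0.0038 -0.0028 0.0375 -1"}}

```text
time: 15.52
eef_pos: [0.5664, 0.305, 0.0674]
tcp_rot: [0.0, 1.0, 0.0, 0.0]
contact_force: [-0.3, -1.5, -0.8]
opening: 0.548
finger_force: 51.8
```

To row units: 1 mm / 800 = 0.0013.

Call:
{"name": "send_rows", "arguments": {"rows": "0 0 0 0 0 0.0013 -1;0 0 0 0 0 0.0013 -1;0 0 0 0 0 0.0013 -1"}}

```text
time: 15.9
eef_pos: [0.5664, 0.305, 0.0665]
tcp_rot: [0.0, 1.0, 0.0, 0.0]
contact_force: [-0.1, -0.6, -1.5]
opening: 0.551
finger_force: 51.8
```

To row units: 1 mm / 800 = 0.0013.

Call:
{"name": "send_rows", "arguments": {"rows": "0 0 0 0 0 0.0013 -1;0 0 0 0 0 0.0013 -1;0 0 0 0 0 0.0013 -1"}}

```text
time: 16.27
eef_pos: [0.5665, 0.305, 0.066]
tcp_rot: [0.0, 1.0, 0.0, 0.0]
contact_force: [-1.7, -0.0, 2.5]
opening: 0.55
finger_force: 52.4
```

To row units: 0.5 mm / 800 = 0.0006.

Call:
{"name": "send_rows", "arguments": {"rows": "0 0 0 0 0 0.0006 -1;0 0 0 0 0 0.0006 -1;0 0 0 0 0 0.0006 -1"}}

```text
time: 16.65
eef_pos: [0.5665, 0.3051, 0.0659]
tcp_rot: [0.0, 1.0, -0.0, 0.0]
contact_force: [-2.8, -2.3, 6.1]
opening: 0.552
finger_force: 52.4
```

To row units: -75 mm / 800 = -0.0938, -50 mm / 800 = -0.0625.

Call:
{"name": "send_rows", "arguments": {"rows": "0 0 0 0 0 -0.0006 0.6;0 0 0 0 0 -0.0006 0.6;0 0 0 0 0 -0.0006 0.6;0 0 0 0 0 -0.025 0.6;0 0 0 0 0 -0.0625 0.6;0 0 0 0 0 -0.0938 0.6;0 0 0 0 0 -0.0938 -1;0 0 0 0 0 -0.0938 -1"}}

```text
time: 17.65
eef_pos: [0.5659, 0.3048, 0.1395]
tcp_rot: [0.0, 1.0, -0.0, -0.0]
contact_force: [0.5, -0.6, -0.2]
opening: 0.381
finger_force: 0.0
```

To row units: 28 mm / 800 = 0.035, 26 mm / 800 = 0.0325.

Call:
{"name": "send_rows", "arguments": {"rows": "0 0 0 0 0 0 -1;0 0 0 0 0 0 -1;0 0 0 0 0 0.0125 -1;0 0 0 0 0 0.025 -1;0 0 0 0 0 0.0325 -1;0 0 0 0 0 0.035 -1;0 0 0 0 0 0.035 -1"}}

```text
time: 18.52
eef_pos: [0.5663, 0.305, 0.1117]
tcp_rot: [0.0, 1.0, -0.0, -0.0]
contact_force: [0.3, 0.1, 0.0]
opening: 0.003
finger_force: 0.0
```

To row units: 2 mm / 800 = 0.0025.

Call:
{"name": "send_rows", "arguments": {"rows": "0 0 0 0 0 0.0025 -1;0 0 0 0 0 0.0025 -1;0 0 0 0 0 0.0025 -1"}}

```text
time: 18.9
eef_pos: [0.5664, 0.305, 0.11]
tcp_rot: [0.0, 1.0, 0.0, 0.0]
contact_force: [-0.0, 0.4, -0.4]
opening: 0.004
finger_force: 0.0
```

To row units: 1 mm / 800 = 0.0013.

Call:
{"name": "send_rows", "arguments": {"rows": "0 0 0 0 0 0.0013 -1;0 0 0 0 0 0.0013 -1;0 0 0 0 0 0.0013 -1"}}

```text
time: 19.27
eef_pos: [0.5665, 0.305, 0.1091]
tcp_rot: [0.0, 1.0, 0.0, 0.0]
contact_force: [0.2, -0.2, 1.8]
opening: 0.001
finger_force: 0.7
```

To row units: 0.7 mm / 800 = 0.0009.

Call:
{"name": "send_rows", "arguments": {"rows": "0 0 0 0 0 0.0009 -1;0 0 0 0 0 0.0009 -1;0 0 0 0 0 0.0009 -1"}}

```text
time: 19.65
eef_pos: [0.5665, 0.3051, 0.1091]
tcp_rot: [0.0, 1.0, 0.0, 0.0]
contact_force: [-1.5, -0.4, 5.0]
opening: -0.003
finger_force: 2.6
```

Flat: contact at 0.109, 5.0 N. To the short prop.

To row units: -248 mm / 800 = -0.31, -210 mm / 800 = -0.2625.

Call:
{"name": "send_rows", "arguments": {"rows": "0 0 0 0 0 -0.0375 -1;0 0 0 0.0125 -0.0125 -0.065 -1;0 0 0 0.0438 -0.075 -0.065 0.5;0 0 0 0.0688 -0.1375 -0.065 0.5;0 0 0 0.1 -0.2 -0.065 0.5;0 0 0 0.1313 -0.2625 -0.065 0.5;0 0 0 0.1525 -0.31 -0.065 0.5;0 0 0 0.1525 -0.31 -0.065 0.5"}}

```text
time: 20.65
eef_pos: [0.4431, 0.0554, 0.1596]
tcp_rot: [0.002, 1.0, -0.0, -0.0]
contact_force: [-1.0, -0.1, -0.0]
opening: 0.746
finger_force: 0.0
```

Call:
{"name": "send_rows", "arguments": {"rows": "0 0 0 0 0 0 0.5;0 0 0 0 0 0 0.5;0 0 0 0 0 0 0.5"}}

```text
time: 21.02
eef_pos: [0.4445, 0.0578, 0.16]
tcp_rot: [-0.001, 1.0, 0.0, -0.0]
contact_force: [0.1, -0.5, -0.2]
opening: 0.75
finger_force: 0.0
```

```bash
python3 go.py .444 .057 .025 180;python3 - <<'E'
from m import *
p=shot('wrist')
f=proj(p,M['short']+[.444,.057,0]); 
for s in (f[-40:],f[40:80]): print(s.min(0),s.max(0))
c=p['color'][150:310,220:420]; cv2.imwrite('pics/c6.png',cv2.resize(c[:,:,::-1],(600,480),interpolation=cv2.INTER_CUBIC))
E
```

```text
turn [ 0.01 -0.01  0.07] shift [  0.5  -0.8 135. ] | at [0.4445 0.0578 0.16  ] t 21.02 F [ 0.07 -0.47 -0.23]
[307.0024 193.2095] [326.1027 211.2897]
[295.878  179.9242] [337.2963 219.2374]
```

View pics/c6.png

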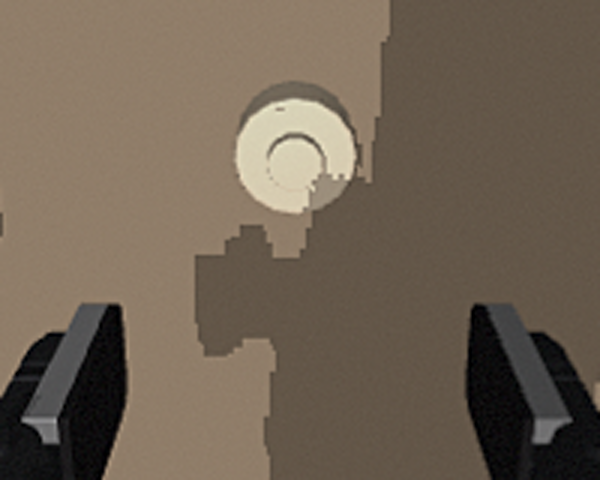

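Short: rim columns 235–357, rows 97–213 in the 3× crop → x≈0.4455, y≈0.057. Descend and grip.

To row units: 135 mm / 800 = 0.1688, -1.5 mm / 800 = -0.0019.

Call:
{"name": "send_rows", "arguments": {"rows": "0 0 0 -0.0019 0 0.0625 0.5;0 0 0 -0.0019 0 0.1188 0.5;0 0 0 -0.0019 0 0.1563 0.5;0 0 0 -0.0019 0 0.1688 0.5;0 0 0 -0.0019 0 0.1688 -1;0 0 0 -0.0019 0 0.1688 -1;0 0 0 -0.0019 0 0.1688 -1;0 0 0 -0.0019 0 0.1688 -1"}}

```text
time: 22.08
eef_pos: [0.4466, 0.0569, 0.0262]
tcp_rot: [0.0, 1.0, -0.0, 0.001]
contact_force: [-0.2, 1.0, 2.9]
opening: 0.448
finger_force: 50.4
```

To row units: -145 mm / 800 = -0.1813, -100 mm / 800 = -0.125.

Call:
{"name": "send_rows", "arguments": {"rows": "0 0 0 -0.0019 0 0 -1;0 0 0 0 0 -0.0625 -1;0 0 0 0 0 -0.125 -1;0 0 0 0 0 -0.1813 -1;0 0 0 0 0 -0.1813 -1;0 0 0 0 0 -0.1813 -1"}}

```text
time: 22.82
eef_pos: [0.445, 0.0571, 0.1694]
tcp_rot: [0.0, 1.0, 0.0, -0.001]
contact_force: [-0.4, 0.5, -0.2]
opening: 0.447
finger_force: 50.5
```

```bash
python3 go.py .5665 .305 .17 180
```

```text
turn [ 0.01 -0.07 -0.02] shift [-121.4  248.    -0.8] | at [0.445  0.0571 0.1694] t 22.82 F [-0.4   0.54 -0.17]
```

To row units: 248 mm / 800 = 0.31, 180 mm / 800 = 0.225.

Call:
{"name": "send_rows", "arguments": {"rows": "0 0 0 -0.0188 0.0375 0 -1;0 0 0 -0.0475 0.1 0 -1;0 0 0 -0.0775 0.1625 0 -1;0 0 0 -0.1075 0.225 0 -1;0 0 0 -0.135 0.2775 0 -1;0 0 0 -0.1506 0.31 0 -1;0 0 0 -0.1506 0.31 0 -1;0 0 0 -0.1506 0.31 0 -1"}}

```text
time: 23.82
eef_pos: [0.565, 0.3041, 0.1678]
tcp_rot: [0.0, 1.0, -0.001, -0.002]
contact_force: [-0.5, -0.1, -1.0]
opening: 0.448
finger_force: 50.6
```

To row units: 45 mm / 800 = 0.0563, 35 mm / 800 = 0.0438.

Call:
{"name": "send_rows", "arguments": {"rows": "0 0 0 0 0 0 -1;0 0 0 0 0 0.0188 -1;0 0 0 0 0 0.0438 -1;0 0 0 0 0 0.0563 -1;0 0 0 0 0 0.0563 -1;0 0 0 0 0 0.0563 -1"}}

```text
time: 24.58
eef_pos: [0.5666, 0.3051, 0.1254]
tcp_rot: [0.0, 1.0, 0.0, 0.0]
contact_force: [-0.3, -0.2, 0.1]
opening: 0.449
finger_force: 50.6
```

```bash
python3 - <<'E'
from m import *
s=ctrl.get_state(); t=s['eef_pos']; p=shot('wrist'); print(t,ctrl.get_state()['eef_pos'],s['contact_force'])
f=proj(p,M['short']+[t[0],t[1],t[2]-.0258]); print('short spig, rim')
for s in (f[-40:],f[40:80]): print(s.min(0),s.max(0))
g=proj(p,M['tall']+[.566,.305,.035])[40:80]; print('tall rim',g.min(0),g.max(0))
cv2.imwrite('pics/c7.png',cv2.resize(p['color'][190:350,220:420,::-1],(600,480),interpolation=cv2.INTER_CUBIC))
E
```

```text
[0.5666 0.3051 0.1254] [0.5668 0.3052 0.1258] [-0.3167 -0.1821  0.0872]
short spig, rim
[298.2833 275.474 ] [335.2387 306.5259]
[277.6252 247.9356] [356.0002 314.6498]
tall rim [280.7875 207.4713] [353.0529 272.5692]
```

View pics/c7.png

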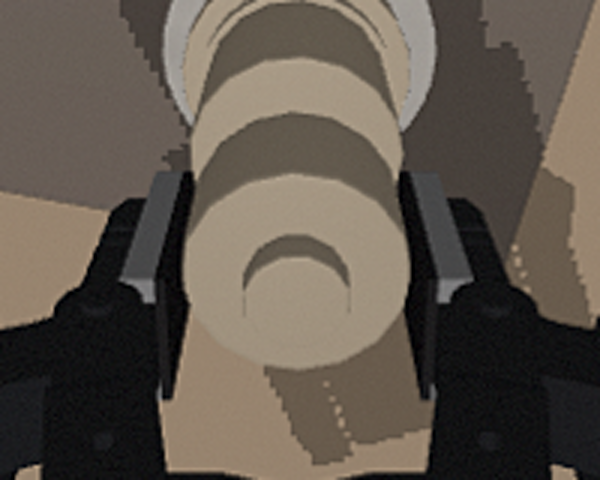

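Short's spigot at rows 275–306 and the tall's rim top at row 209, both within about 1 mm of prediction. Descend.

To row units: 18 mm / 800 = 0.0225, 16 mm / 800 = 0.02.

Call:
{"name": "send_rows", "arguments": {"rows": "0 0 0 -0.0006 0 0.0075 -1;0 0 0 -0.0006 0 0.015 -1;0 0 0 -0.0006 0 0.02 -1;0 0 0 -0.0006 0 0.0225 -1;0 0 0 -0.0006 0 0.0225 -1;0 0 0 -0.0006 0 0.0225 -1"}}

```text
time: 25.38
eef_pos: [0.5669, 0.305, 0.1073]
tcp_rot: [0.0, 1.0, 0.0, 0.0]
contact_force: [0.2, 0.8, -1.2]
opening: 0.451
finger_force: 50.6
```

To row units: 1 mm / 800 = 0.0013.

Call:
{"name": "send_rows", "arguments": {"rows": "0 0 0 0 0 0.0013 -1;0 0 0 0 0 0.0013 -1;0 0 0 0 0 0.0013 -1"}}

```text
time: 25.75
eef_pos: [0.5669, 0.305, 0.1063]
tcp_rot: [0.0, 1.0, 0.0, 0.0]
contact_force: [-0.6, 0.2, -0.1]
opening: 0.45
finger_force: 50.6
```

Call:
{"name": "send_rows", "arguments": {"rows": "0 0 0 0 0 0.0009 -1;0 0 0 0 0 0.0009 -1;0 0 0 0 0 0.0009 -1"}}

```text
time: 26.12
eef_pos: [0.567, 0.305, 0.1062]
tcp_rot: [0.0, 1.0, 0.0, 0.0]
contact_force: [-2.3, -1.9, 5.4]
opening: 0.452
finger_force: 50.9
```

To row units: -60 mm / 800 = -0.075, -45 mm / 800 = -0.0563.

Call:
{"name": "send_rows", "arguments": {"rows": "0 0 0 0 0 -0.0006 0.5;0 0 0 0 0 -0.0006 0.5;0 0 0 0 0 -0.0006 0.5;0 0 0 0 0 -0.025 0.5;0 0 0 0 0 -0.0563 0.5;0 0 0 0 0 -0.075 0.5;0 0 0 0 0 -0.075 -1;0 0 0 0 0 -0.075 -1"}}

```text
time: 27.12
eef_pos: [0.5663, 0.3048, 0.1648]
tcp_rot: [0.0, 1.0, -0.0, -0.001]
contact_force: [-0.4, 0.8, 0.8]
opening: 0.329
finger_force: 0.0
```

To row units: 28.5 mm / 800 = 0.0356, 26 mm / 800 = 0.0325.

Call:
{"name": "send_rows", "arguments": {"rows": "0 0 0 0 0 0 -1;0 0 0 0 0 0 -1;0 0 0 0 0 0.0125 -1;0 0 0 0 0 0.025 -1;0 0 0 0 0 0.0325 -1;0 0 0 0 0 0.0356 -1;0 0 0 0 0 0.0356 -1;0 0 0 0 0 0.0356 -1"}}

```text
time: 28.12
eef_pos: [0.5671, 0.3051, 0.1374]
tcp_rot: [0.0, 1.0, 0.0, 0.0]
contact_force: [0.4, 0.3, 0.4]
opening: 0.002
finger_force: 0.0
```

To row units: 1.5 mm / 800 = 0.0019.

Call:
{"name": "send_rows", "arguments": {"rows": "0 0 0 0 0 0.0019 -1;0 0 0 0 0 0.0019 -1;0 0 0 0 0 0.0019 -1"}}

```text
time: 28.5
eef_pos: [0.5668, 0.305, 0.1355]
tcp_rot: [0.0, 1.0, -0.0, 0.0]
contact_force: [-0.1, 0.4, -0.7]
opening: -0.0
finger_force: 0.0
```

To row units: 1.2 mm / 800 = 0.0015.

Call:
{"name": "send_rows", "arguments": {"rows": "0 0 0 0 0 0.0015 -1;0 0 0 0 0 0.0015 -1;0 0 0 0 0 0.0015 -1"}}

```text
time: 28.88
eef_pos: [0.567, 0.3051, 0.1351]
tcp_rot: [0.0, 1.0, 0.0, 0.0]
contact_force: [-1.2, -0.9, 6.0]
opening: 0.0
finger_force: 2.7
```

Flat: contact at 0.135, 6.0 N. To the cap.

To row units: -363 mm / 800 = -0.4538, -121 mm / 800 = -0.1513.

Call:
{"name": "send_rows", "arguments": {"rows": "0 0 0 0 0 -0.0438 -1;0 0 0 0 -0.0125 -0.0575 -1;0 0 0 -0.025 -0.0813 -0.0575 0.8;0 0 0 -0.05 -0.1563 -0.0575 0.8;0 0 0 -0.075 -0.2313 -0.0575 0.8;0 0 0 -0.1 -0.3063 -0.0575 0.8;0 0 0 -0.125 -0.3813 -0.0575 0.8;0 0 0 -0.1513 -0.4538 -0.0575 0.8"}}

```text
time: 29.88
eef_pos: [0.6867, -0.0586, 0.1791]
tcp_rot: [0.0, 1.0, 0.0, -0.0]
contact_force: [0.9, 0.3, 0.7]
opening: 0.901
finger_force: 0.0
```

Call:
{"name": "send_rows", "arguments": {"rows": "0 0 0 0 0 0 0.8;0 0 0 0 0 0 0.8;0 0 0 0 0 0 0.8"}}

```text
time: 30.25
eef_pos: [0.6863, -0.0547, 0.1796]
tcp_rot: [-0.001, 1.0, 0.0, -0.001]
contact_force: [-0.2, 0.7, 0.4]
opening: 0.903
finger_force: 0.0
```

```bash
python3 - <<'E'
from m import *
s=ctrl.get_state();print(s['time'],s['eef_pos'])
def rect(p,uv,w):
    mk,_,st=mask(p,uv,w); y,x=np.nonzero(mk); h=cv2.convexHull(np.c_[x,y].astype(np.float32)).reshape(-1,2)
    q=onz(p,h,.016)[:,:2].astype(np.float32)*1000; print(st,cv2.minAreaRect(q))
p=shot('top'); rect(p,(335,181),24)
p=shot('wrist','c8.png'); uv=proj(p,(.6875,-.058,.016))[0]; print(uv); rect(p,uv,55)
c=M['cap'][M['cap'][:,2]>0]
cv2.imwrite('pics/c8.png',cv2.resize(p['color'][110:270,220:420,::-1],(600,480),interpolation=cv2.INTER_CUBIC))
E
```

```text
30.25 [ 0.6863 -0.0547  0.1796]
[ 311  157   48   48 1217] ((689.0357055664062, -55.826141357421875), (104.79020690917969, 105.56494140625), 88.8215560913086)
[314.1378 192.7619]
[ 280  157   74   71 2624] ((688.0637817382812, -55.94811248779297), (56.19038009643555, 56.47995376586914), 48.190860748291016)
```

View pics/c8.png

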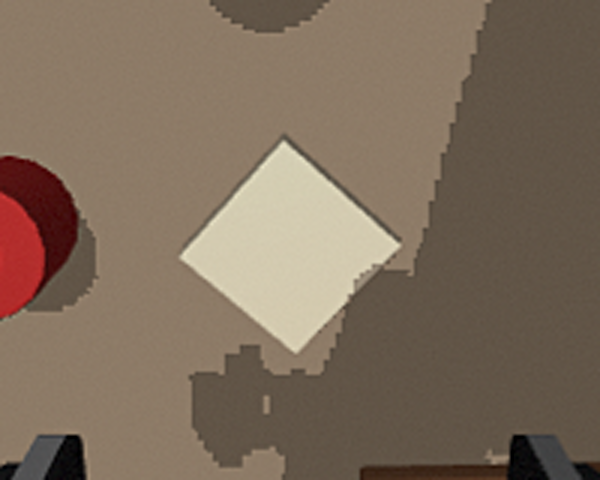

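Cap outline 56.2 × 56.5 mm on the 16 mm plane, centred near (0.688, −0.058), edges at 48.2°. In the crop its corners are at (285,135), (400,243), (296,353), (180,257). I turn 41.8° and grip.

To row units: 90 mm / 800 = 0.1125, 60 mm / 800 = 0.075, 41.8 degrees / 180 = 0.2322.

Call:
{"name": "send_rows", "arguments": {"rows": "0 0 0.0583 -0.0006 0 0 0.8;0 0 0.1167 -0.0006 0 0 0.8;0 0 0.175 -0.0006 0 0.0375 0.8;0 0 0.2322 -0.0006 0 0.075 0.8;0 0 0.2322 -0.0006 0 0.1125 0.8;0 0 0.2322 -0.0006 0 0.1125 0.8;0 0 0.2322 -0.0006 0 0.1125 0.8"}}

```text
time: 31.22
eef_pos: [0.6882, -0.0555, 0.0916]
tcp_rot: [0.356, 0.934, 0.0, 0.001]
contact_force: [0.9, -0.4, 0.6]
opening: 0.899
finger_force: 0.0
```

```bash
python3 go.py .688 -.058 .022 138.2
```

```text
turn [0.05 0.1  0.05] shift [-1.4 -2.1 69.6] | at [ 0.6882 -0.0555  0.0916] t 31.23 F [ 0.86 -0.43  0.6 ]
```

To row units: 68 mm / 800 = 0.085, -1.4 mm / 800 = -0.0018.

Call:
{"name": "send_rows", "arguments": {"rows": "0 0 0 -0.0018 -0.0025 0.0375 0.8;0 0 0 -0.0018 -0.0025 0.0688 0.8;0 0 0 -0.0018 -0.0025 0.085 0.8;0 0 0 -0.0018 -0.0025 0.085 0.8;0 0 0 -0.0018 -0.0025 0.085 -1;0 0 0 -0.0018 -0.0025 0.085 -1;0 0 0 -0.0018 -0.0025 0.085 -1;0 0 0 -0.0018 -0.0025 0.085 -1"}}

```text
time: 32.22
eef_pos: [0.6888, -0.0588, 0.0245]
tcp_rot: [0.357, 0.934, 0.0, 0.002]
contact_force: [0.1, -0.3, 6.4]
opening: 0.64
finger_force: 55.7
```

```bash
python3 go.py .688 -.058 .18 138.2
```

```text
turn [ 0.11  0.2  -0.01] shift [   0.6    0.4 -155.5] | at [ 0.6888 -0.0588  0.0245] t 32.23 F [ 0.07 -0.29  6.44]
```

To row units: -160 mm / 800 = -0.2, -140 mm / 800 = -0.175.

Call:
{"name": "send_rows", "arguments": {"rows": "0 0 0 0 0 -0.05 -1;0 0 0 0 0 -0.1125 -1;0 0 0 0 0 -0.175 -1;0 0 0 0 0 -0.2 -1;0 0 0 0 0 -0.2 -1;0 0 0 0 0 -0.2 -1"}}

```text
time: 32.98
eef_pos: [0.6856, -0.0581, 0.1788]
tcp_rot: [0.357, 0.934, -0.0, -0.003]
contact_force: [0.2, 0.4, -1.7]
opening: 0.636
finger_force: 55.0
```

```bash
python3 go.py .5665 .305 .18 138.2; python3 -c "
from h import *
print(ctrl.get_state()['opening'])"
```

```text
turn [-0.15 -0.27 -0.02] shift [ 3.309e+02  1.912e+02 -2.000e-01] | at [ 0.6856 -0.0581  0.1788] t 32.98 F [ 0.18  0.36 -1.69]
0.6363546187326918
```

To row units: 315 mm / 800 = 0.3938, 295 mm / 800 = 0.3688.

Call:
{"name": "send_rows", "arguments": {"rows": "0 0 0 0.0438 0.025 0 -1;0 0 0 0.1 0.0575 0 -1;0 0 0 0.1563 0.09 0 -1;0 0 0 0.2125 0.1225 0 -1;0 0 0 0.2688 0.155 0 -1;0 0 0 0.325 0.1875 0 -1;0 0 0 0.3688 0.2125 0 -1;0 0 0 0.3938 0.2275 0 -1"}}

```text
time: 33.98
eef_pos: [0.5716, 0.2885, 0.1791]
tcp_rot: [0.356, 0.934, -0.002, -0.002]
contact_force: [-0.3, -0.1, -1.6]
opening: 0.64
finger_force: 55.0
```

Call:
{"name": "send_rows", "arguments": {"rows": "0 0 0 0 0 0 -1;0 0 0 0 0 0 -1;0 0 0 0 0 0 -1"}}

```text
time: 34.35
eef_pos: [0.5743, 0.2858, 0.182]
tcp_rot: [0.358, 0.934, -0.0, -0.0]
contact_force: [0.2, 0.2, -1.3]
opening: 0.64
finger_force: 55.0
```

```bash
python3 go.py .5665 .305 .145 138.2
```

```text
turn [-0.02  0.01 -0.12] shift [18.6  9.  37. ] | at [0.5743 0.2858 0.182 ] t 34.35 F [ 0.19  0.24 -1.32]
```

Call:
{"name": "send_rows", "arguments": {"rows": "0 0 0 0.0125 0.0063 0 -1;0 0 0 0.0233 0.0113 0 -1;0 0 0 0.0233 0.0113 0.015 -1;0 0 0 0.0233 0.0113 0.03 -1;0 0 0 0.0233 0.0113 0.04 -1;0 0 0 0.0233 0.0113 0.04 -1;0 0 0 0.0233 0.0113 0.04 -1"}}

```text
time: 35.22
eef_pos: [0.5661, 0.3063, 0.1504]
tcp_rot: [0.357, 0.934, 0.0, 0.0]
contact_force: [0.1, 0.1, -2.4]
opening: 0.64
finger_force: 55.0
```

```bash
python3 - <<'E'
from m import *
import go
go.go(.5665,.305,.13,138.2)
t=ctrl.get_state()['eef_pos']; p=shot('wrist')
k=M['cap']@R.from_euler('z',48.2,degrees=True).as_matrix().T
top=(k+[t[0],t[1],t[2]-.0238])[k[:,2]>.01]; print('cap top',proj(p,top).round(1).tolist())
g=proj(p,M['short']+[.5668,.305,.080])[40:80]; print('short rim',g.min(0),g.max(0),g[::10].round().tolist())
cv2.imwrite('pics/c9.png',cv2.resize(p['color'][170:370,190:440,::-1],(750,600),interpolation=cv2.INTER_CUBIC))
E
```

```text
turn [ 0.02  0.01 -0.03] shift [-1.1 -0.7 20.4] | at [0.5661 0.3063 0.1504] t 35.23 F [ 0.09  0.15 -2.4 ]
cap top [[269.6, 316.5], [263.3, 226.4], [367.6, 316.5], [374.2, 226.4]]
short rim [287.6976 216.9191] [347.8443 271.0353] [[337.0, 265.0], [340.0, 226.0], [295.0, 226.0], [298.0, 265.0]]
```

View pics/c9.png

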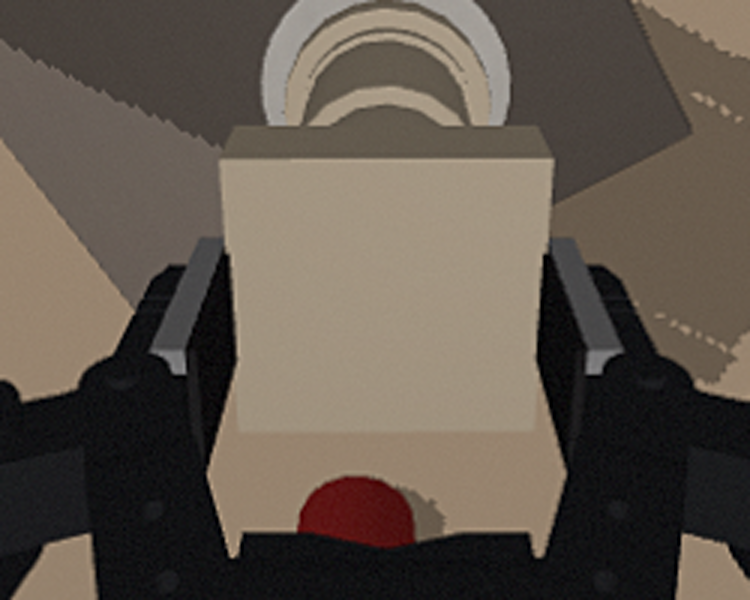

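The cap is held square, its far edge at row 158 and near edge at row 433 in the crop, about 1.5 mm towards the camera. Its centre column 386 matches the column's axis. I shift and lower.

To row units: 18 mm / 800 = 0.0225, 17 mm / 800 = 0.0213.

Call:
{"name": "send_rows", "arguments": {"rows": "0 0 0 -0.003 -0.0009 0 -1;0 0 0 -0.003 -0.0009 0 -1;0 0 0 -0.003 -0.0009 0.0088 -1;0 0 0 -0.003 -0.0009 0.0163 -1;0 0 0 -0.003 -0.0009 0.0213 -1;0 0 0 -0.003 -0.0009 0.0225 -1;0 0 0 -0.003 -0.0009 0.0225 -1"}}

```text
time: 36.15
eef_pos: [0.5672, 0.3042, 0.1322]
tcp_rot: [0.357, 0.934, -0.0, -0.0]
contact_force: [0.6, -0.7, -1.0]
opening: 0.634
finger_force: 55.0
```

To row units: 1 mm / 800 = 0.0013.

Call:
{"name": "send_rows", "arguments": {"rows": "0 0 0 0 0 0.0013 -1;0 0 0 0 0 0.0013 -1;0 0 0 0 0 0.0013 -1"}}

```text
time: 36.52
eef_pos: [0.5673, 0.3042, 0.1314]
tcp_rot: [0.357, 0.934, 0.0, 0.0]
contact_force: [-0.6, 0.4, -1.8]
opening: 0.639
finger_force: 55.0
```

To row units: 0.8 mm / 800 = 0.001.

Call:
{"name": "send_rows", "arguments": {"rows": "0 0 0 0 0 0.001 -1;0 0 0 0 0 0.001 -1;0 0 0 0 0 0.001 -1"}}

```text
time: 36.9
eef_pos: [0.5673, 0.3043, 0.1306]
tcp_rot: [0.357, 0.934, 0.0, 0.0]
contact_force: [0.2, -0.6, -0.4]
opening: 0.636
finger_force: 55.0
```

To row units: 0.8 mm / 800 = 0.001.

Call:
{"name": "send_rows", "arguments": {"rows": "0 0 0 0 0 0.001 -1;0 0 0 0 0 0.001 -1;0 0 0 0 0 0.001 -1"}}

```text
time: 37.28
eef_pos: [0.5675, 0.3043, 0.1305]
tcp_rot: [0.357, 0.934, 0.0, 0.0]
contact_force: [-1.2, -1.2, 4.8]
opening: 0.64
finger_force: 55.6
```

To row units: -40 mm / 800 = -0.05, -20 mm / 800 = -0.025.

Call:
{"name": "send_rows", "arguments": {"rows": "0 0 0 0 0 -0.0006 1;0 0 0 0 0 -0.0006 1;0 0 0 0 0 -0.0006 1;0 0 0 0 0 -0.0006 1;0 0 0 0 0 -0.025 1;0 0 0 0 0 -0.05 1;0 0 0 0 0 -0.05 -1;0 0 0 0 0 -0.05 -1"}}

```text
time: 38.28
eef_pos: [0.5673, 0.3042, 0.1701]
tcp_rot: [0.357, 0.934, 0.0, 0.0]
contact_force: [-0.2, 0.1, -1.3]
opening: 0.605
finger_force: 0.0
```

To row units: 23 mm / 800 = 0.0288, 20 mm / 800 = 0.025.

Call:
{"name": "send_rows", "arguments": {"rows": "0 0 0 0.0013 0 0 -1;0 0 0 0.0013 0 0 -1;0 0 0 0.0013 0 0 -1;0 0 0 0.0013 0 0.0125 -1;0 0 0 0.0013 0 0.025 -1;0 0 0 0.0013 0 0.0288 -1;0 0 0 0.0013 0 0.0288 -1;0 0 0 0.0013 0 0.0288 -1"}}

```text
time: 39.28
eef_pos: [0.5667, 0.3049, 0.1469]
tcp_rot: [0.357, 0.934, 0.0, 0.0]
contact_force: [-0.3, 0.0, 0.1]
opening: 0.001
finger_force: 0.0
```

To row units: 1.8 mm / 800 = 0.0023.

Call:
{"name": "send_rows", "arguments": {"rows": "0 0 0 0 0 0.0023 -1;0 0 0 0 0 0.0023 -1;0 0 0 0 0 0.0023 -1"}}

```text
time: 39.65
eef_pos: [0.5665, 0.3049, 0.1449]
tcp_rot: [0.357, 0.934, 0.0, 0.0]
contact_force: [0.4, 0.2, -0.5]
opening: -0.002
finger_force: 0.0
```

Call:
{"name": "send_rows", "arguments": {"rows": "0 0 0 0 0 0.0013 -1;0 0 0 0 0 0.0013 -1;0 0 0 0 0 0.0013 -1"}}

```text
time: 40.02
eef_pos: [0.5666, 0.3049, 0.1441]
tcp_rot: [0.357, 0.934, 0.0, 0.0]
contact_force: [-0.6, 0.2, 1.6]
opening: 0.002
finger_force: 0.7
```

To row units: 0.5 mm / 800 = 0.0006.

Call:
{"name": "send_rows", "arguments": {"rows": "0 0 0 0 0 0.0006 -1;0 0 0 0 0 0.0006 -1;0 0 0 0 0 0.0006 -1"}}

```text
time: 40.4
eef_pos: [0.5667, 0.305, 0.1441]
tcp_rot: [0.357, 0.934, 0.0, 0.0]
contact_force: [-1.4, -0.2, 4.8]
opening: 0.002
finger_force: 2.7
```

Flat: 0.144 as expected, 4.8 N. Lift clear and check numerically.

To row units: -110 mm / 800 = -0.1375, -70 mm / 800 = -0.0875.

Call:
{"name": "send_rows", "arguments": {"rows": "0 0 0 0 0 -0.0375 -1;0 0 0 0 0 -0.0875 -1;0 0 0 0 0 -0.1375 -1;0 0 0 0 0 -0.1375 -1;0 0 0 0 0 -0.1375 -1;0 0 0 0 0 -0.1375 -1"}}

```text
time: 41.15
eef_pos: [0.5654, 0.3045, 0.2505]
tcp_rot: [0.357, 0.934, -0.001, -0.002]
contact_force: [0.1, 0.0, -0.1]
opening: -0.002
finger_force: 0.0
```

```bash
python3 - <<'E'
from m import *
p=shot('wrist'); uv=proj(p,(.5665,.305,.122))[0]; mk,_,st=mask(p,uv,70); y,x=np.nonzero(mk); h=cv2.convexHull(np.c_[x,y].astype(np.float32)).reshape(-1,2)
print(uv,st,cv2.minAreaRect((onz(p,h,.122)[:,:2]*1000).astype(np.float32)))
for n in('scene',):
    p=shot(n)
    for t in('jar','cup','rib','cap'):
        r=ctrl.look_for(p,t)[:2]; print(t,[(round(a['p'],2),towld(p,a['position']).round(3).tolist()) for a in r])
print(ctrl.get_state()['time'],ctrl.get_state()['contact_force'])
E
```

```text
[320.0254 203.2758] [ 250  174  140   99 7115] ((583.6345825195312, 288.9985656738281), (144.12887573242188, 103.55742645263672), 48.33313751220703)
jar [(0.72, [0.479, -0.078, 0.04])]
cup [(0.93, [0.582, -0.072, 0.034])]
rib [(0.81, [0.8, 0.027, 0.009])]
cap [(0.89, [0.572, 0.302, 0.123])]
41.45 [-0.0179  0.9809  0.236 ]
```

```bash
python3 -c "
from plant import ctrl
print(ctrl.sign_off())"
```

```text
the job is handed in; nothing more can be done
None
```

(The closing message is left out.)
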